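Seat the cordless mill in its charging cradle

TASK

Put the cordless mill back on its charging cradle: lay it in the two V-shaped saddles, brass contact end towards the end stop but still a good centimetre short of it, then slide it along the saddles until that end presses squarely against the stop, and let go. Do it gently: the stop holds only by friction and must not be pushed out of its place. Leave the salt shaker, the onion and the candle pot where they are.

Things in the scene. Friction and masses are not known exactly. Their poses are not given: they have to be found in the camera images.
- mill: Cordless mill lying on the worktop: rigid steel cylinder, 48 mm diameter, 220 mm long, 0.25 to 0.45 kg. Origin on its axis at half length, near the centre of mass. x runs along it to the contact end (black band, brass disc); it may be turned about x. The last 25 mm at -x are a black eight-sided head, 48 mm across flats, that stops it rolling. Grip it across the steel, x -30 to +40 mm.
- mill_tail (a point): Centre of the flat contact end face of the mill, 110 mm from its origin along its x axis; axes as the mill's.
- dock: Charging cradle, fixed. Grey base 265 x 66 x 12 mm, x = -90 to +175 mm; origin on its underside below the groove; x along the groove to the end stop, z up. Two V saddles, each 24 mm long, centred at x = -50 and +64 mm, black faces 45 degrees from level, tops at z = 35 mm, 25 mm to each side. The mill's head ends up before (-x of) the front saddle.
- dock_groove (a point): Point on the line where the axis of the seated mill lies, 48 mm above the worktop, over the cradle's origin; x along that line towards the stop, z up. Set the mill down with its origin at about x = -30 mm of this point: it then lies in both saddles, 20 to 45 mm short of the stop, and slides with 1 to 3 N if not pressed down.
- dock_stop_zone (a point): Middle of the range of the end stop, on the groove's line, fixed to the cradle (not to the stop). The stop is an aluminium plate 8 mm thick, 50 wide, 60 high (z = 18 to 78 mm), brass disc on its face, black knob behind. Its face stands up to 12.5 mm before or behind this point along x; it is not measured: find it by feel or eye. Friction holds it up to about 14 N.
- salt_shaker: Salt shaker, grey and clear, 44 mm diameter, 90 mm tall, standing; origin at the centre of its underside, z up. Bystander.
- onion: Brown onion, 79 mm across, 85 mm tall; origin at the centre of its underside, z up. Bystander.
- candle: Grey candle pot, 68 mm diameter, 63 mm tall, standing; origin at the centre of its underside, z up. Bystander.

How it is judged:
By the outcome, as a careful person would: the job done as asked, in the order asked, and still so for the second after the job is handed in, with the robot touching nothing.
It also fails if it takes over 72 s, if anything falls off the work surface, if the arm or the gripper's body presses on something with over 40 N, if the wrist force passes 120 N, or if a joint passes its speed limit or range.

ROBOT

A 7-joint arm with a two-finger parallel gripper is mounted at the origin on a cart in front of the work surface, level with it; the furniture and walls round the work are solid. World frame = base frame: x ahead of the robot, y to its left, z up, the work surface at z = 0. Lengths are in m, angles in rad, forces in N, time in s.
With the tool pointing down it reaches from about 0.4 to 0.875 m from the base axis. Payload 19.3 kg.
Tool frame: the origin (TCP) lies midway between the tips of the shut fingers; the grasp point (between the pads) lies 19 mm behind it; z points along the fingers, y is the line along which they close (so a half turn about z gives the same grasp; the last joint's range is limited). The gripper opens to 85 mm and grips with 20 to 120 N. Pads are 22 mm wide; open, the fingers measure 114 mm over their backs; the gripper's body (76 mm by 85 mm) begins 54 mm behind the grasp point. The pads swing forward as they close: fully open they stand 13 mm farther back than shut.
Start: joints at [1.153, 0.521, -0.036, 1.599, 0.021, 1.021, -0.113], TCP at [0.213, -0.588, 0.231] pointing down, gripper open.
Joint ranges: [-2.91, 2.91], [-0.3, 2.13], [-1.5, 1.42], [0.17, 2.43], [-1.26, 4.41], [0.16, 1.93], [-2.52, 2.52]. Speed limits (rad/s): [1.89, 1.89, 2.39, 2.39, 3.01, 3.01, 3.01].

INTERFACE

Orientations are given as [roll, pitch, yaw] about the fixed x, y, z axes, in that order (R = Rz(yaw) Ry(pitch) Rx(roll)).
In Python, from workcell import telemetry, grab_frame, calibration, bot, outline_of, landmark_of gives the robot as it stands. The module is installed in compiled form; this text tells all that it offers.
- The arm moves only by the shell command python3 -m inch 'ROWS' [FORCE]. ROWS is JSON, a list of rows, each a list of 7 numbers: the shift along the tool's x, y, z in m, then the turn, a rotation vector about the tool's x, y, z in rad, then the closure, from 0 (fully open) to 1 (shut). A call has 1 to 5 rows; each row shifts and turns the commanded pose from where the row before left it, along the tool's axes as they then stand; what a row does not reach is not made up. A row lasts 1/10 s, in which the tool goes at most 50 mm and 8.59 degrees, less where a joint would pass 70% of its speed; a pose out of reach is approached as far as the arm can. A call is refused whole if a number of a shift passes 0.05 or a number of a turn 0.15, either way. A call with a gripper value outside its range is refused whole. The fingers move at their own pace and stop on an object; FORCE is the grip in N (left out, the last holds). Time passes only in rows, so rows that do not move let the fingers close. It gives the time, the measured TCP pose, the force, the opening and the grip force at its end, in the units of the state.
- telemetry.observe(): the state, without advancing time (a new reading comes with each control period).
- grab_frame(name): name is "scene" or "top" or "wrist"; returns the picture (400x640x3 uint8, red, green, blue); there is no depth.
- calibration(name): a dict with "fovy" (degrees; the focal length in pixels is half the picture's height over the tangent of half this angle, whatever the lens; pixels are square), "cx", "cy" (the principal point, pixels), "pose" (4x4, takes a point from camera to world coordinates). Camera axes: x right, y down, z forward; pixel columns grow to the right and rows downward; lengths in m; the calibration is good to about 2 mm. A picture is of the moment at which its call begins: read the wrist's pose just before it. calibration takes no time and is no camera call; for the wrist camera it gives the pose at the moment of the call.
- bot.job_done(): hands the job in; it is judged then, once.
Trained networks look in the newest picture that a camera, given by its name, has taken for a name from the list of things; names that differ only in an ending like _2 or _b are one class to them, and where a whole thing is asked for, a point or a joint stands for the part that bears it (a point fixed in the world has none). Each returns a list of dicts, best first, with "score" (0 to 1); they miss things now and then, are a little off and sometimes report something else, mostly with a low value. They report only what shows in the picture. A call takes as long as a camera call.
- outline_of(label, camera): "region" (400x640 bool, what is visible of it) and "rect" ([left, top, right, bottom] in pixels, round what is visible of it).
- landmark_of(label, camera): "xy" ([column, row] in pixels: a listed point, or the origin of a listed thing).
The state is a dict: "clock": time; "qpos": joint angles; "qd": joint speeds; "joint_efforts": joint torques, N m; "position": TCP position; "tool_rot": TCP orientation; "force": force on the tool from outside, world axes, zero at the start; "moment": the same for the moment, N m; "grip_width": finger opening in m; "finger_force": force on a finger pad.
Only numpy, scipy, OpenCV 4.12 (cv2) and the standard library are available. Lean on these libraries where they do the work, as an engineer would, in place of code of your own. Each camera call takes 0.05 s, during which the arm holds its last target. There are 200 camera calls.

## Working session

There is one attempt and no reset: what is moved stays moved. The work goes in short steps, Python scripts to look and compute and a shell command to move; the robot and the scene stay as the last step left them, time stands still between calls to the robot, and variables do not carry over. Pictures are saved under pics/ and viewed, at most 10 in all, crops included, and the job is handed in when it is done.

```bash
mkdir -p pics
cat > h.py <<'E'
import numpy as np, cv2
from workcell import telemetry, grab_frame, calibration, bot, outline_of, landmark_of
from scipy.spatial.transform import Rotation as R
def ray(cam,uv,c=None):
    c=c or calibration(cam); f=200/np.tan(np.radians(c["fovy"])/2); T=np.array(c["pose"])
    d=T[:3,:3]@np.array([(uv[0]-c["cx"])/f,(uv[1]-c["cy"])/f,1]); return T[:3,3],d
def at_z(cam,uv,z,c=None):
    o,d=ray(cam,uv,c); return o+d*(z-o[2])/d[2]
def proj(cam,p,c=None):
    c=c or calibration(cam); f=200/np.tan(np.radians(c["fovy"])/2); T=np.array(c["pose"])
    q=T[:3,:3].T@(np.array(p)-T[:3,3]); return np.array([c["cx"]+f*q[0]/q[2],c["cy"]+f*q[1]/q[2]])
def save(cam,name):
    im=grab_frame(cam); cv2.imwrite(f"pics/{name}.png",im[:,:,::-1]); return im
def tri(a,b):
    (o1,d1),(o2,d2)=a,b; A=np.stack([d1,-d2],1); s=np.linalg.lstsq(A,o2-o1,rcond=None)[0]
    p,q=o1+d1*s[0],o2+d2*s[1]; return (p+q)/2,np.linalg.norm(p-q)
E
python3 - <<'E'
from h import *
np.set_printoptions(precision=4,suppress=True)
s=telemetry.observe(); print({k:np.round(v,4) for k,v in s.items()})
L={}
for cam in ["scene","top"]:
    save(cam,cam+"0")
    for n in ["mill","mill_tail","dock","dock_groove","dock_stop_zone","salt_shaker","onion","candle"]:
        r=landmark_of(n,cam)
        L[cam,n]=[(np.round(x["xy"],1).tolist(),round(x["score"],2)) for x in r[:2]]
        print(cam,n,L[cam,n])
for n in ["mill","mill_tail","dock","dock_groove","dock_stop_zone","salt_shaker","onion","candle"]:
    if L["top",n] and L["scene",n]:
        print(n,tri(ray("top",L["top",n][0][0]),ray("scene",L["scene",n][0][0])))
print(np.array(calibration("top")["pose"])[:3],np.array(calibration("scene")["pose"])[:3])
cv2.imwrite("pics/both0.png",cv2.resize(np.vstack([cv2.imread("pics/top0.png"),cv2.imread("pics/scene0.png")]),None,fx=.75,fy=.75))
E
```

```text
{'clock': np.float64(0.0), 'qpos': array([ 1.1528,  0.522 , -0.0363,  1.6   ,  0.0212,  1.0211, -0.1128]), 'qd': array([ 0.0008,  0.0007,  0.0005,  0.0012,  0.0002, -0.0001,  0.0005]), 'joint_efforts': array([  0.0005, -92.7114,   1.9804, -36.9927,   0.0181,   0.008 ,
        -0.0001]), 'position': array([ 0.2129, -0.5873,  0.2307]), 'tool_rot': array([-3.1405,  0.0001,  0.3478]), 'force': array([-0.1435,  0.4106, -0.7277]), 'moment': array([-0.0101,  0.009 ,  0.0141]), 'finger_force': np.float64(0.0), 'grip_width': np.float64(0.0855)}
scene mill [([335.1, 217.2], 0.62)]
scene mill_tail [([373.1, 234.5], 0.85)]
scene dock [([310.9, 295.4], 0.69)]
scene dock_groove [([311.5, 277.4], 0.88)]
scene dock_stop_zone [([366.4, 295.4], 0.77)]
scene salt_shaker [([425.2, 192.2], 0.48)]
scene onion [([229.6, 232.5], 0.78), ([386.1, 185.8], 0.34)]
scene candle [([309.8, 294.3], 0.68), ([386.4, 185.7], 0.65)]
top mill [([293.3, 197.7], 0.95), ([296.9, 148.8], 0.44)]
top mill_tail [([294.4, 149.6], 0.77)]
top dock [([375.7, 175.4], 0.74)]
top dock_groove [([382.4, 171.7], 0.75), ([205.9, 135.2], 0
[... 234 characters left out ...]
5))
mill_tail (array([ 0.6047, -0.1625,  0.0208]), np.float64(0.003351915691312225))
dock (array([ 0.5464, -0.3512, -0.0085]), np.float64(0.0035602503809072845))
dock_groove (array([ 0.5441, -0.353 ,  0.0508]), np.float64(0.006112664349879951))
dock_stop_zone (array([ 0.6573, -0.3378,  0.0496]), np.float64(0.004161608711856176))
salt_shaker (array([0.6624, 0.0501, 0.0046]), np.float64(0.007295544812062835))
onion (array([ 0.2939, -0.2902, -0.005 ]), np.float64(0.0006821950771729987))
[[-0.0285 -0.9807  0.1936  0.31  ]
 [-0.9995  0.0251 -0.0202 -0.1717]
 [ 0.015  -0.194  -0.9809  0.977 ]] [[ 0.8886  0.3051 -0.3425  0.7663]
 [ 0.4587 -0.5875  0.6666 -0.7474]
 [ 0.0021 -0.7495 -0.662   0.662 ]]
```

View pics/both0.png

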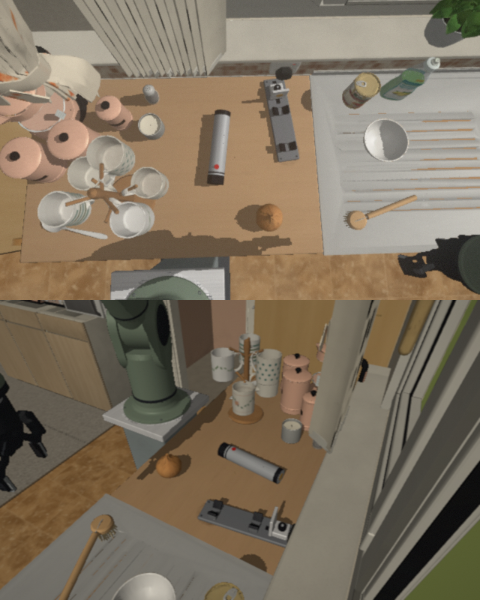

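Run:
```python
from h import *
a=cv2.resize(cv2.imread("pics/top0.png")[90:260,260:420],None,fx=3.4,fy=3.4,interpolation=cv2.INTER_CUBIC)[:578]
b=cv2.imread("pics/scene0.png")
b=cv2.resize(b[180:340,255:405],None,fx=3.6,fy=3.6,interpolation=cv2.INTER_CUBIC)[:578]
h=min(a.shape[0],b.shape[0]); o=np.hstack([a[:h],b[:h]]); o=cv2.resize(o,(800,int(h*800/o.shape[1]))); print(o.shape)
cv2.imwrite("pics/z0.png",o)
```

```text
(425, 800, 3)
```

View pics/z0.png

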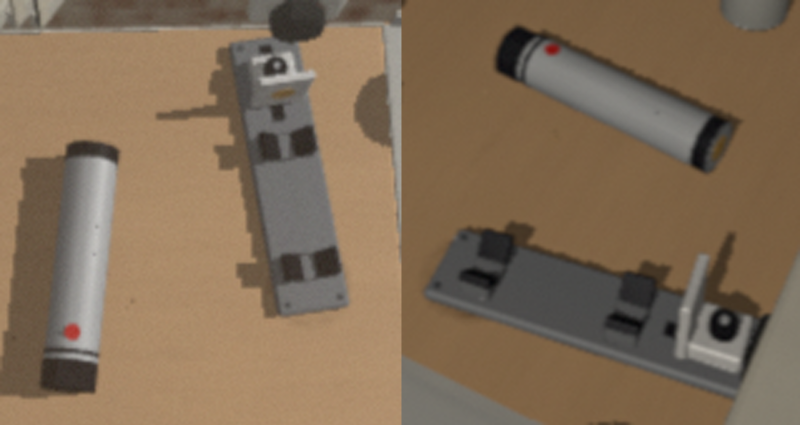

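```bash
cat >> h.py <<'E'
def go(x,y,z,yaw):
    s=telemetry.observe(); Rm=R.from_euler("xyz",s["tool_rot"]).as_matrix()
    Rt=R.from_euler("xyz",[np.pi,0,yaw]).as_matrix()
    d=np.array([x,y,z])-s["position"]
    print("shift now",np.round(Rm.T@d,4),"turn",np.round(R.from_matrix(Rm.T@Rt).as_rotvec(),4),"shift after turn",np.round(Rt.T@d,4))
E
python3 - <<'E'
from h import *
np.set_printoptions(precision=4,suppress=True)
s=telemetry.observe(); Rm=R.from_euler("xyz",s["tool_rot"]).as_matrix()
T=np.array(calibration("wrist")["pose"]); print("cam in tool",Rm.T@(T[:3,3]-s["position"]),Rm.T@T[:3,:3],calibration("wrist")["fovy"])
go(0.42,-0.37,0.33,0.15)
# outlines
for n,z in [("mill",.024),("dock",.012)]:
    r=outline_of(n,"top")[0]; m=r["region"]; print(n,r["score"],r["rect"],m.sum())
    c=cv2.minAreaRect(np.argwhere(m)[:,::-1].astype(np.float32)); P=[at_z("top",p,z)[:2] for p in cv2.boxPoints(c)]
    print(np.array(P), np.mean(P,0))
E
```

```text
cam in tool [ 0.0782 -0.0011 -0.1425] [[ 0.0017 -0.9519 -0.3065]
 [ 1.      0.0018 -0.0001]
 [ 0.0007 -0.3065  0.9519]] 61.49209015519726
shift now [ 0.2688 -0.134  -0.0987] turn [-0.0001  0.      0.1977] shift after turn [ 0.2372 -0.1842 -0.0987]
mill 0.61 [276.6, 146.1, 306.7, 249.0] 2087
[[ 0.3891 -0.1163]
 [ 0.6164 -0.142 ]
 [ 0.6102 -0.1907]
 [ 0.3832 -0.1629]] [ 0.4998 -0.153 ]
dock 0.91 [349.9, 102.6, 398.2, 219.4] 3183
[[ 0.7118 -0.2953]
 [ 0.7241 -0.3691]
 [ 0.4568 -0.3981]
 [ 0.4461 -0.3278]] [ 0.5847 -0.3476]
```

```bash
python3 -m inch '[[0.05,-0.02,0,0,0,0.1,0],[0.05,-0.03,0,0,0,0.1,0],[0.05,-0.035,-0.005,0,0,0,0],[0.05,-0.035,-0.005,0,0,0,0],[0.05,-0.035,-0.01,0,0,0,0]]'; python3 -c "
from h import *
go(.55,-.345,.25,.15)"
```

```text
clock: 1.5
position: [0.3948, -0.4146, 0.2475]
tool_rot: [-3.141, 0.0, 0.148]
force: [1.5, -1.5, 0.6]
grip_width: 0.0855
finger_force: 0.0
shift now [ 0.1637 -0.046  -0.0025] turn [-0.0003  0.0003 -0.0022] shift after turn [ 0.1638 -0.0456 -0.0025]
```

```bash
python3 -m inch '[[0.04,-0.012,0,0,0,0,0],[0.04,-0.012,0,0,0,0,0],[0.04,-0.012,0,0,0,0,0],[0.025,-0.01,0,0,0,0,0],[0,0,0,0,0,0,0]]'
python3 - <<'E'
from h import *
np.set_printoptions(precision=4,suppress=True)
print(telemetry.observe()["position"],telemetry.observe()["qd"])
c=calibration("wrist"); np.save("c1.npy",np.r_[np.array(c["pose"]).ravel(),c["cx"],c["cy"]]); save("wrist","w1")
for n,z in [("dock",0),("dock_groove",.048),("dock_stop_zone",.048),("mill",.024),("mill_tail",.024)]:
    for x in landmark_of(n,"wrist")[:2]: print(n,np.round(x["xy"],1),round(x["score"],2),at_z("wrist",x["xy"],z,c))
E
```

```text
clock: 2.0
position: [0.5337, -0.3462, 0.247]
tool_rot: [-3.14, -0.001, 0.153]
force: [-0.9, -0.2, 0.5]
grip_width: 0.0854
finger_force: 0.0
[ 0.5337 -0.3462  0.247 ] [ 0.0521 -0.0243  0.0431  0.0439  0.0087 -0.0068  0.0411]
dock [330.1 155.6] 0.77 [ 0.5432 -0.3546  0.    ]
dock_groove [157.4  65.2] 0.25 [ 0.6112 -0.1766  0.048 ]
mill [146.4 168.7] 0.69 [ 0.5014 -0.1543  0.024 ]
mill_tail [156.6  67.3] 0.59 [ 0.6091 -0.1648  0.024 ]
```

View pics/w1.png

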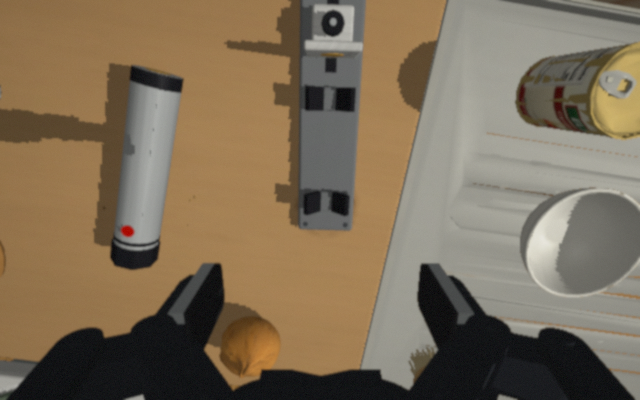

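```bash
cat > m.py <<'E'
from h import *
from scipy.optimize import least_squares
np.set_printoptions(precision=4,suppress=True)
def cal():
    v=np.load("c1.npy"); return dict(fovy=61.49209015519726,cx=v[16],cy=v[17],pose=v[:16].reshape(4,4))
c=cal(); im=cv2.imread("pics/w1.png"); hsv=cv2.cvtColor(im,cv2.COLOR_BGR2HSV); S=hsv[:,:,1].astype(float)
def edge(row,a,b):  # subpixel steepest saturation change between cols a..b
    g=np.abs(np.gradient(cv2.GaussianBlur(S,(5,3),0)[row,a:b])); k=g.argmax(); k=min(max(k,1),len(g)-2)
    w=g[k-1:k+2]; return a+k+(w@[-1,0,1])/w.sum()
E
python3 - <<'E'
from m import *
for row in (130,150,170): print(row,S[row,288:312].astype(int),S[row,345:370].astype(int))
for row in (100,150,200): print(row,S[row,105:190:2].astype(int))
print("col",[S[215:245,x].astype(int).tolist() for x in (312,340)])
E
```

```text
130 [123 127 120 120 120 118 130 123 121 118  97  45   7   6   3   5   2   5
   5   5   0   7   7   5] [  5   5   2   7   5   2   5   5   7   5   2  13  48  96 117 121 122 124
 122 121 123 124 127 121 124]
150 [123 126 122 120 120 129 123 123 120 114  87  36   7   3   0   2   2   2
   2   5   5   5   3   2] [  5   5   0   5   0   2   2   5   5   5  15  59 101 124 123 124 125 127
 127 127 128 127 124 122 124]
170 [127 128 127 129 125 118 120 123 117 116  85  35   0   6   5   3   3   7
   5   5   2   7   5   5] [  5   5   5   5   5   7   5   7   5  23  70 109 123 125 123 122 124 126
 122 127 124 124 123 126 127]
100 [124 127 118 116 123 126 114 122 123 123 114  78   9   8   3   2   4   6
   4   4   5   7   6   3   5   6   4   6   8   3   6   6   3   7   7   5
   7  34 116 123 123 123 123]
150 [126 127 129 129 127 122 125 125 108  31  10   3   9  12   6   8   4   5
   5   3   5   6   5   5   5   6   3   6   5   7   5   3   5  19 107 123
 121 127 125 122 125 124 121]
200 [122 125 125 127 118 121  68   6   8   5   6   6   7   7   5   3   3   3
   5   6   6   5   6   5   5   5   5   3   5   8  86 124 124 124 123 121
 122 123 124 126 127 123 132]
col [[0, 0, 0, 3, 5, 3, 5, 5, 0, 5, 2, 5, 3, 20, 71, 109, 122, 129, 127, 125, 124, 124, 127, 124, 126, 125, 124, 124, 123, 121], [3, 0, 5, 3, 3, 5, 3, 5, 5, 3, 2, 7, 5, 3, 33, 88, 113, 124, 126, 123, 124, 125, 124, 125, 126, 128, 126, 123, 127, 123]]
```

```bash
cat >> m.py <<'E'
def cross(v,a,b,t=62):
    v=v[a:b]; s=np.where(np.diff(np.sign(v-t)))[0]; k=s[0]; return a+k+(t-v[k])/(v[k+1]-v[k])
def fitdock():
    rows=range(118,185,3); cols=range(306,348,4)
    Lp=np.array([at_z("wrist",(cross(S[r],285,312),r),.012,c) for r in rows])[:,:2]
    Rp=np.array([at_z("wrist",(cross(S[r],345,372),r),.012,c) for r in rows])[:,:2]
    F=np.array([at_z("wrist",(x,cross(S[:,x],220,245)),.012,c) for x in cols])[:,:2]
    def res(p):
        y=p[2]; u=np.array([np.cos(y),np.sin(y)]); n=np.array([-u[1],u[0]]); o=p[:2]
        return np.r_[(Lp-o)@n-.033-p[3],(Rp-o)@n+.033+p[3],(F-o)@u+.09]
    s=least_squares(res,[.55,-.35,.15,0]); return s.x,np.abs(s.fun).max()
def fitmill():
    rows=range(90,225,5); rays=[]
    for r in rows:
        v=S[r]; m=np.where(v[95:200]<62)[0]+95; m=m[m<195]
        for e in (cross(v,m[0]-3,m[0]+2),cross(v,m[-1]-2,m[-1]+4)):rays.append(ray("wrist",(e,r),c))
    def res(p):
        u=np.array([np.cos(p[1]),np.sin(p[1]),0]); a=np.array([.5,p[0],.024]); out=[]
        for o,d in rays:
            n=np.cross(d,u); out.append(abs((a-o)@n)/np.linalg.norm(n)-.024-p[2])
        return np.array(out)
    s=least_squares(res,[-.154,-.1,0],loss="soft_l1",f_scale=5e-4); return s.x,np.abs(s.fun).max()
E
python3 - <<'E'
from m import *
d,e=fitdock(); print("dock x,y,yaw,dw",d,e)
m,e=fitmill(); print("mill y@.5,yaw,dr",m,e)
u=np.array([np.cos(m[1]),np.sin(m[1])])
for x0 in (.495,.5,.505):
  a=np.array([x0,m[0]+(x0-.5)*np.tan(m[1])]); print(x0,[proj("wrist",[*(a+u*k),z],c) for k,z in((.11,.048),(-.11,.048),(-.11,.024),(.110,.024),(-.085,.048))])
D=np.array([np.cos(d[2]),np.sin(d[2])])
for k in (-62,-38,52,76): print(k,proj("wrist",[*(d[:2]+D*k/1e3),.012],c))
for z in (.018,.078): print("face at mid zone",proj("wrist",[*(d[:2]+D*.1125),z],c),proj("wrist",[*(d[:2]+D*.1),z],c))
bm=(0.5*0); o=cv2.resize(im[0:280,90:380],None,fx=2,fy=2,interpolation=cv2.INTER_CUBIC); cv2.imwrite("pics/w1z.png",o)
E
```

```text
dock x,y,yaw,dw [ 0.5449 -0.3505  0.126  -0.0006] 0.00017050935316760552
mill y@.5,yaw,dr [-0.1531 -0.1218 -0.0003] 0.0009787626866044619
0.495 [array([145.8629,  71.1608]), array([122.8025, 269.2479]), array([133.9351, 259.3483]), array([157.5635,  72.6066]), array([125.0238, 250.1674])]
0.5 [array([146.501 ,  65.6801]), array([123.2432, 265.4624]), array([134.3917, 255.7398]), array([158.2097,  67.4995]), array([125.4819, 246.2323])]
0.505 [array([147.145,  60.148]), array([123.6873, 261.6474]), array([134.8517, 252.1047]), array([158.8615,  62.3478]), array([125.9436, 242.2659])]
-62 [325.2914 207.3283]
-38 [325.9689 187.8454]
52 [328.7525 107.7974]
76 [329.5672  84.368 ]
face at mid zone [331.0351  46.058 ] [330.5693  59.4095]
face at mid zone [333.0218  36.613 ] [332.4367  52.7508]
```

View pics/w1z.png

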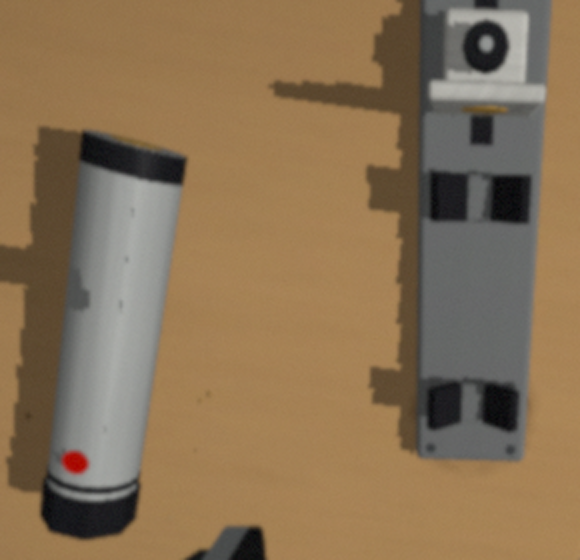

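```bash
python3 -c "
from h import *
go(.5124,-.1546,.15,-.122)"
```

```text
shift now [ 0.0117 -0.1962  0.0977] turn [3.000e-04 2.000e-04 2.682e-01] shift after turn [-0.0408 -0.1923  0.0977]
```

```bash
python3 -m inch '[[0,0,0,0,0,0.135,0],[0,0,0,0,0,0.133,0],[-0.01,-0.048,0.02,0,0,0,0],[-0.01,-0.048,0.025,0,0,0,0],[-0.01,-0.048,0.025,0,0,0,0]]'; python3 -m inch '[[-0.011,-0.048,0.027,0,0,0,0],[0,0,0,0,0,0,0],[0,0,0,0,0,0,0]]'; python3 -c "
from h import *
go(.5124,-.1546,.003,-.122)"
```

```text
clock: 2.8
position: [0.518, -0.2139, 0.1829]
tool_rot: [3.141, -0.001, -0.122]
force: [2.5, -0.0, 0.1]
grip_width: 0.0855
finger_force: 0.0
clock: 3.1
position: [0.514, -0.1709, 0.1592]
tool_rot: [3.141, 0.0, -0.12]
force: [0.5, -0.4, -0.6]
grip_width: 0.0855
finger_force: 0.0
shift now [-0.0034 -0.016   0.1562] turn [0.0001 0.0004 0.0025] shift after turn [-0.0035 -0.016   0.1562]
```

```bash
python3 -m inch '[[-0.0035,-0.016,0.02,0,0,0,0],[0,0,0.03,0,0,0,0],[0,0,0.03,0,0,0,0],[0,0,0.02,0,0,0,0],[0,0,0,0,0,0,0]]'
python3 - <<'E'
from h import *
go(.5124,-.1546,.003,-.122)
c=calibration("wrist"); save("wrist","w2")
for n,z in [("mill",.024),("mill_tail",.024)]:
    for x in landmark_of(n,"wrist")[:1]: print(n,np.round(x["xy"],1),round(x["score"],2),at_z("wrist",x["xy"],z,c))
E
```

```text
clock: 3.6
position: [0.5116, -0.1561, 0.0576]
tool_rot: [3.141, 0.003, -0.122]
force: [-0.1, -0.0, 1.4]
grip_width: 0.0852
finger_force: 0.0
shift now [ 0.0008 -0.0016  0.0546] turn [ 0.0003  0.0027 -0.0003] shift after turn [ 0.0006 -0.0016  0.0546]
mill [322.3 257.9] 0.9 [ 0.49752937 -0.15471006  0.024     ]
mill_tail [316.8  52.4] 0.79 [ 0.60710449 -0.165149    0.024     ]
```

View pics/w2.png

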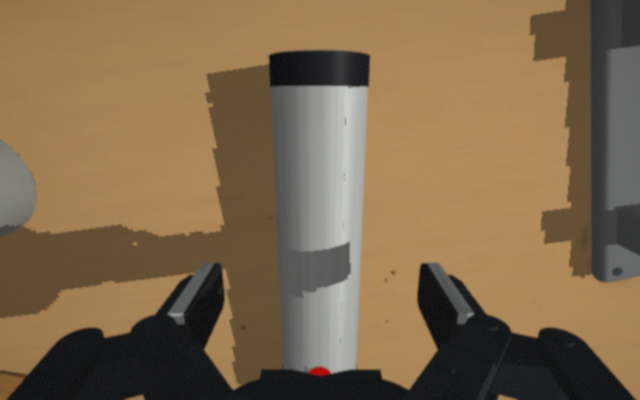

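The mill runs straight up the picture (edges 270–369 at the top, 285–357 lower down), centred between the fingers. The network's origin fits mine, so I go down and close.

```bash
python3 -m inch '[[0.0007,-0.001,0.02,0,0,0,0],[0,0,0.02,0,0,0,0],[0,0,0.013,0,0,0,0],[0,0,0,0,0,0,0],[0,0,0,0,0,0,0.3]]' 40;python3 -m inch '[[0,0,0,0,0,0,0.4],[0,0,0,0,0,0,0.6],[0,0,0,0,0,0,0.8],[0,0,0,0,0,0,0.8],[0,0,0,0,0,0,0.8]]' 40; python3 -c "
from h import *
go(.5124,-.1546,.003,-.122); print(telemetry.observe()['moment'])"
```

```text
clock: 4.25
position: [0.5139, -0.1541, 0.007]
tool_rot: [3.141, -0.001, -0.121]
force: [0.3, 0.5, 0.2]
grip_width: 0.0734
finger_force: 0.0
clock: 4.75
position: [0.514, -0.1541, 0.0072]
tool_rot: [3.141, -0.001, -0.12]
force: [-1.7, -0.4, 8.9]
grip_width: 0.0468
finger_force: 39.6
shift now [-0.0016  0.0007  0.0042] turn [ 0.0003 -0.0014  0.0016] shift after turn [-0.0016  0.0007  0.0042]
[-0.08502169  0.33838256  0.03394166]
```

```bash
python3 -m inch '[[0,0,0,0,0,0,0.25],[0,0,0,0,0,0,0.25],[0,0,0.004,0,0,0,0.25],[0,0,0.004,0,0,0,0.25],[0,0,0,0,0,0,0.3]]' 40;python3 -m inch '[[0,0,0,0,0,0,0.4],[0,0,0,0,0,0,0.6],[0,0,0,0,0,0,0.8],[0,0,0,0,0,0,0.8],[0,0,0,0,0,0,0.8]]' 40; python3 -c "
from h import *
go(.5124,-.1546,.003,-.122); print(telemetry.observe()['moment'])"
```

```text
clock: 5.25
position: [0.5131, -0.1537, -0.0025]
tool_rot: [-3.141, 0.001, -0.12]
force: [0.2, 0.3, 0.5]
grip_width: 0.0598
finger_force: 0.0
clock: 5.75
position: [0.5134, -0.1538, -0.0018]
tool_rot: [-3.142, 0.0, -0.12]
force: [-2.2, 0.2, 2.3]
grip_width: 0.0472
finger_force: 41.1
shift now [-0.0009  0.0009 -0.0048] turn [-0.      0.0002  0.0018] shift after turn [-0.0009  0.001  -0.0048]
[0.05896103 0.26904885 0.06209208]
```

```bash
python3 -m inch '[[0,0,-0.01,0,0,0,0.8],[0,0,-0.02,0,0,0,0.8],[0,0,-0.03,0,0,0,0.8],[0,0,-0.03,0,0,0,0.8],[0,0,-0.022,0,0,0,0.8]]' 50; python3 -m inch '[[0,0,0,0,0,-0.08,0.8],[0,0,0,0,0,-0.08,0.8],[0,0,0,0,0,-0.088,0.8],[0,0,0,0,0,0,0.8]]'; python3 -c "
from h import *
go(.5289,-.3525,.11,.128)"
```

```text
clock: 6.25
position: [0.5138, -0.1539, 0.1126]
tool_rot: [3.141, -0.002, -0.12]
force: [0.2, -0.5, -2.5]
grip_width: 0.0469
finger_force: 51.9
clock: 6.65
position: [0.5135, -0.1539, 0.1108]
tool_rot: [3.142, -0.0, 0.129]
force: [-0.5, -0.8, -3.1]
grip_width: 0.0466
finger_force: 52.1
shift now [-0.0103  0.1989  0.0008] turn [ 0.     -0.0005  0.0012] shift after turn [-0.0101  0.1989  0.0008]
```

```bash
python3 -m inch '[[-0.002,0.03,0,0,0,0,0.8],[-0.002,0.035,0,0,0,0,0.8],[-0.002,0.035,0,0,0,0,0.8],[-0.002,0.035,0,0,0,0,0.8],[-0.002,0.035,0,0,0,0,0.8]]'; python3 -m inch '[[0,0.029,0,0,0,0,0.8],[0,0,0,0,0,0,0.8],[0,0,0,0,0,0,0.8]]'
python3 - <<'E'
from h import *
go(.5289,-.3525,.11,.128)
s=telemetry.observe();print(s["force"],s["position"],s["tool_rot"])
c=calibration("wrist"); save("wrist","w3")
for n,z in [("mill",s["position"][2]+.0258),("mill_tail",s["position"][2]+.0258),("dock_stop_zone",.048),("dock_groove",.048)]:
    for x in landmark_of(n,"wrist")[:1]: print(n,np.round(x["xy"],1),round(x["score"],2),at_z("wrist",x["xy"],z,c))
Rm=R.from_euler("xyz",s["tool_rot"]).as_matrix()
t=s["position"]+Rm@[.0941,0,-.0258]; print("tail exp",t,proj("wrist",t,c))
E
```

```text
clock: 7.15
position: [0.5251, -0.3251, 0.1106]
tool_rot: [-3.142, -0.0, 0.125]
force: [0.6, 0.9, -2.1]
grip_width: 0.0466
finger_force: 52.2
clock: 7.45
position: [0.5286, -0.3527, 0.1101]
tool_rot: [-3.141, 0.0, 0.125]
force: [-0.0, 0.9, -2.9]
grip_width: 0.0471
finger_force: 52.3
shift now [ 0.0003 -0.0002  0.0001] turn [-0.0004  0.0003 -0.0034] shift after turn [ 0.0003 -0.0002  0.0001]
[-0.03812398  0.88071097 -2.92269944] [ 0.52861571 -0.3527044   0.11011622] [-3.14119383e+00  2.92876703e-04  1.24565374e-01]
mill [323.6 328.2] 0.78 [ 0.51349468 -0.35496963  0.13591622]
mill_tail [317.3  35.9] 0.87 [ 0.62245465 -0.33882854  0.13591622]
tail exp [ 0.62199537 -0.34102236  0.13588865] [324.02335052  38.46931096]
```

View pics/w3.png

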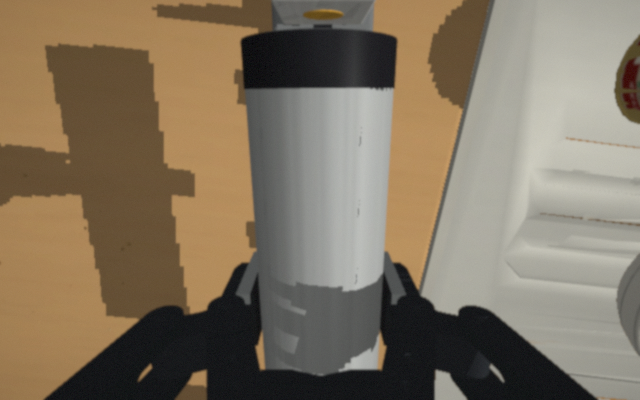

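```bash
python3 -m inch '[[0,0,0.02,0,0,0,0.8],[0,0,0.025,0,0,0,0.8],[0,0,0.02,0,0,0,0.8],[0,0,0.008,0,0,0,0.8],[0,0,0,0,0,0,0.8]]'; python3 -m inch '[[0,0,0.004,0,0,0,0.8],[0,0,0.003,0,0,0,0.8],[0,0,0.002,0,0,0,0.8],[0,0,0,0,0,0,0.8]]';python3 -m inch '[[0,0,0.002,0,0,0,0.8],[0,0,0,0,0,0,0.8]]'; python3 -c "
from h import *
go(.5289,-.3525,.0222,.128); print(telemetry.observe()['moment'])"
```

```text
clock: 8.2
position: [0.5287, -0.3518, 0.0365]
tool_rot: [-3.141, 0.001, 0.128]
force: [-0.3, -0.5, -2.6]
grip_width: 0.0469
finger_force: 52.3
clock: 8.6
position: [0.529, -0.3525, 0.0283]
tool_rot: [3.142, -0.0, 0.128]
force: [0.2, -0.0, -2.6]
grip_width: 0.0468
finger_force: 52.3
clock: 8.8
position: [0.5289, -0.3524, 0.0261]
tool_rot: [-3.142, 0.0, 0.128]
force: [0.1, 0.1, -2.8]
grip_width: 0.0472
finger_force: 52.3
shift now [-0.      0.0001  0.0039] turn [-0.0001  0.     -0.0003] shift after turn [-0.      0.0001  0.0039]
[-0.03010408 -0.03794765  0.00984538]
```

```bash
python3 -m inch '[[0,0,0.0015,0,0,0,0.8],[0,0,0,0,0,0,0.8]]'; python3 -m inch '[[0,0,0.001,0,0,0,0.8],[0,0,0,0,0,0,0.8]]';python3 -m inch '[[0,0,0.001,0,0,0,0.8],[0,0,0,0,0,0,0.8]]'; python3 -c "
from h import *
go(.5289,-.3525,.0222,.128); print(telemetry.observe()['moment'])"
```

```text
clock: 9.0
position: [0.5289, -0.3524, 0.0245]
tool_rot: [-3.141, 0.0, 0.128]
force: [-0.4, -0.2, -3.6]
grip_width: 0.0468
finger_force: 52.3
clock: 9.2
position: [0.529, -0.3525, 0.0237]
tool_rot: [3.141, -0.0, 0.128]
force: [0.0, -0.3, -2.3]
grip_width: 0.0468
finger_force: 52.3
clock: 9.4
position: [0.5293, -0.3531, 0.023]
tool_rot: [3.141, -0.001, 0.127]
force: [0.7, -4.6, 1.3]
grip_width: 0.0471
finger_force: 52.8
shift now [-0.0003 -0.0006  0.0008] turn [ 0.001  -0.0008 -0.0006] shift after turn [-0.0003 -0.0006  0.0008]
[-0.83987999 -0.30253956 -0.04967715]
```

```bash
python3 -m inch '[[0,0.001,0,0,0,0,0.8],[0,0,0,0,0,0,0.8]]'; python3 -m inch '[[0,0,0.0008,0,0,0,0.8],[0,0,0,0,0,0,0.8]]'; python3 -c "
from h import *
go(.5289,-.3525,.0222,.128); print(telemetry.observe()['moment'])"
```

```text
clock: 9.6
position: [0.5291, -0.3535, 0.0227]
tool_rot: [-3.141, 0.0, 0.128]
force: [0.0, -1.6, -0.1]
grip_width: 0.047
finger_force: 52.5
clock: 9.8
position: [0.5292, -0.3537, 0.0224]
tool_rot: [3.141, -0.0, 0.127]
force: [-1.2, -0.8, 7.8]
grip_width: 0.047
finger_force: 53.4
shift now [-0.0002 -0.0012  0.0002] turn [ 0.0003 -0.0004 -0.0009] shift after turn [-0.0002 -0.0012  0.0002]
[-0.15997762  0.24425154 -0.47004079]
```

```bash
python3 -m inch '[[0,0,0,0,0,0,0.3],[0,0,0,0,0,0,0.3],[0,0,0,0,0,0,0.3]]' 20; python3 -m inch '[[0,0,0,0,0,0,0.5],[0,0,0,0,0,0,0.8],[0,0,0,0,0,0,0.8],[0,0,0,0,0,0,0.8]]' 25
python3 - <<'E'
from h import *
np.set_printoptions(precision=4,suppress=True)
s=telemetry.observe(); print(s['moment'],s["force"],s["position"],s["tool_rot"])
c=calibration("wrist"); save("wrist","w4")
for n,z in [("mill",.048),("mill_tail",.048),("dock_stop_zone",.048)]:
    for x in landmark_of(n,"wrist")[:1]: print(n,np.round(x["xy"],1),round(x["score"],2),at_z("wrist",x["xy"],z,c))
E
```

```text
clock: 10.1
position: [0.529, -0.3532, 0.0217]
tool_rot: [-3.141, 0.0, 0.128]
force: [0.3, -0.5, -0.6]
grip_width: 0.0598
finger_force: 0.0
clock: 10.5
position: [0.5291, -0.3537, 0.0219]
tool_rot: [3.141, -0.0, 0.128]
force: [0.2, -2.1, -0.7]
grip_width: 0.0474
finger_force: 26.3
[-0.6196 -0.0813  0.0617] [ 0.2045 -2.063  -0.6516] [ 0.5291 -0.3537  0.0219] [ 3.1413 -0.      0.1276]
mill [318.5 327.2] 0.79 [ 0.5144 -0.3538  0.048 ]
mill_tail [322.3  36.5] 0.6 [ 0.6228 -0.3411  0.048 ]
```

View pics/w4.png

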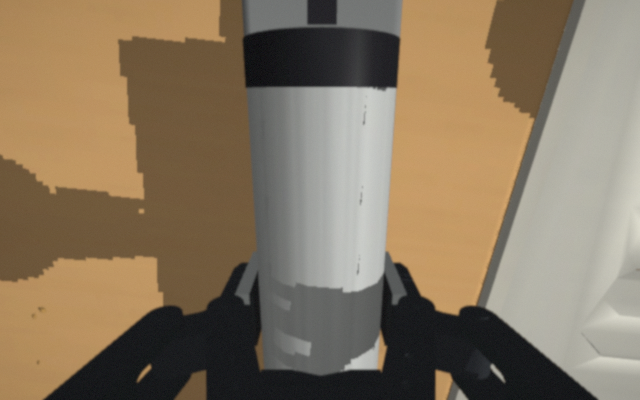

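```bash
python3 -m inch '[[0,0.0004,0,0,0,0,0.8],[0.001,0,0,0,0,0,0.8],[0.002,0,0,0,0,0,0.8],[0.002,0,0,0,0,0,0.8],[0.002,0,0,0,0,0,0.8]]'; python3 -m inch '[[0.002,0,0,0,0,0,0.8],[0.002,0,0,0,0,0,0.8],[0.002,0,0,0,0,0,0.8],[0,0,0,0,0,0,0.8]]'; python3 -c "
from h import *
s=telemetry.observe();print(s['position'],s['force'],s['moment'],s['tool_rot'])
go(.5449,-.3505,.022,.126)"
```

```text
clock: 11.2
position: [0.5363, -0.3528, 0.0218]
tool_rot: [-3.141, 0.0, 0.128]
force: [-0.8, -2.4, -1.2]
grip_width: 0.0475
finger_force: 26.3
clock: 11.6
position: [0.5424, -0.352, 0.0219]
tool_rot: [-3.142, -0.0, 0.128]
force: [0.5, 0.1, -1.7]
grip_width: 0.0473
finger_force: 26.3
[ 0.54241927 -0.35203192  0.02187622] [ 0.51510868  0.0788198  -1.65300413] [-0.23320264 -0.11116896  0.03095646] [-3.14157407e+00 -2.98599836e-04  1.28016343e-01]
shift now [ 0.0027 -0.0012 -0.0001] turn [-0.     -0.0003  0.002 ] shift after turn [ 0.0027 -0.0012 -0.0001]
```

```bash
python3 -m inch '[[0.001,0,0,0,0,0,0.8],[0.001,0,0,0,0,0,0.8],[0.001,0,0,0,0,0,0.8],[0.001,0,0,0,0,0,0.8],[0,0,0,0,0,0,0.8]]'; python3 -m inch '[[0.001,0,0,0,0,0,0.8],[0,0,0,0,0,0,0.8]]';  python3 -c "
from h import *
s=telemetry.observe();print(s['position'],s['force'],s['moment'])
save('scene','s2');a=cv2.imread('pics/s2.png')[255:335,255:405];cv2.imwrite('pics/s2z.png',cv2.resize(a,None,fx=5,fy=5,interpolation=cv2.INTER_CUBIC))"
```

```text
clock: 12.1
position: [0.5462, -0.3516, 0.0219]
tool_rot: [-3.142, -0.0, 0.128]
force: [0.5, -0.8, -1.6]
grip_width: 0.0472
finger_force: 26.3
clock: 12.3
position: [0.5471, -0.3515, 0.0219]
tool_rot: [-3.142, -0.0, 0.128]
force: [0.6, -0.4, -2.2]
grip_width: 0.0477
finger_force: 26.3
[ 0.54708811 -0.3514972   0.02189625] [ 0.62716307 -0.40085149 -2.16370736] [-0.06209017 -0.09238884 -0.02850324]
```

View pics/s2z.png

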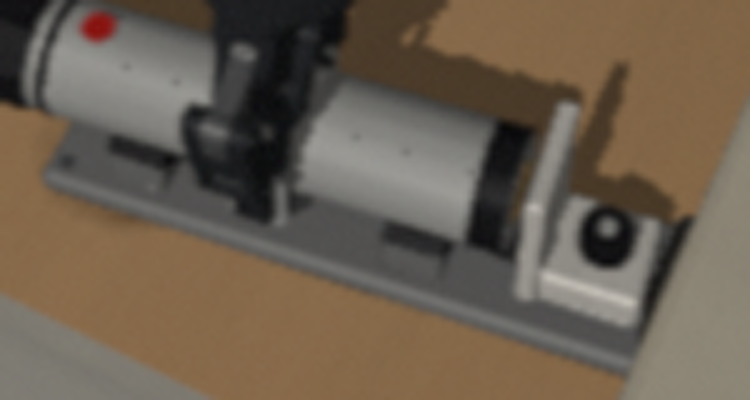

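Gap is now a few millimetres (mill's end near x≈515 in the crop, plate at ≈525–540). Going on in small steps.

```bash
for i in 1; do :; done; python3 -m inch '[[0.0007,0,0.0002,0,0,0,0.8],[0.0007,0,0,0,0,0,0.8],[0,0,0,0,0,0,0.8]]'; python3 -m inch '[[0.0007,0,0,0,0,0,0.8],[0,0,0,0,0,0,0.8]]'; python3 -m inch '[[0.0006,0,0,0,0,0,0.8],[0,0,0,0,0,0,0.8]]'; python3 -c "
from h import *
s=telemetry.observe();print(s['position'],s['force'],s['moment'])"
```

```text
clock: 12.65
position: [0.5485, -0.3514, 0.0218]
tool_rot: [3.141, -0.0, 0.128]
force: [0.1, -0.2, -0.1]
grip_width: 0.0476
finger_force: 26.4
clock: 12.85
position: [0.5492, -0.3513, 0.0218]
tool_rot: [3.141, -0.0, 0.128]
force: [-0.1, -0.5, 0.0]
grip_width: 0.0472
finger_force: 26.4
clock: 13.05
position: [0.5498, -0.3512, 0.0217]
tool_rot: [3.142, -0.0, 0.128]
force: [-0.8, -1.5, 0.6]
grip_width: 0.0473
finger_force: 26.4
[ 0.54975684 -0.35122606  0.02174369] [-0.81766865 -1.45400454  0.64428315] [-0.13641224  0.13516465 -0.19982149]
```

```bash
python3 -m inch '[[0.0006,0,0,0,0,0,0.8],[0,0,0,0,0,0,0.8]]'; python3 -m inch '[[0.0006,0,0,0,0,0,0.8],[0,0,0,0,0,0,0.8]]'; python3 -m inch '[[0.0006,0,0,0,0,0,0.8],[0,0,0,0,0,0,0.8]]'; python3 -c "
from h import *
s=telemetry.observe();print(s['position'],s['force'],s['moment'])"
```

```text
clock: 13.25
position: [0.5504, -0.3511, 0.0217]
tool_rot: [3.142, -0.0, 0.128]
force: [-1.8, -0.4, 2.0]
grip_width: 0.0474
finger_force: 26.4
clock: 13.45
position: [0.5509, -0.3511, 0.0217]
tool_rot: [3.142, -0.0, 0.128]
force: [-1.1, -0.5, 1.1]
grip_width: 0.0472
finger_force: 26.4
clock: 13.65
position: [0.5516, -0.351, 0.0217]
tool_rot: [3.141, -0.0, 0.128]
force: [-1.3, -0.8, 1.6]
grip_width: 0.0475
finger_force: 26.4
[ 0.55155861 -0.35103135  0.02173644] [-1.27619095 -0.81822946  1.58662846] [-0.22522674  0.2449818  -0.1647175 ]
```

```bash
python3 -m inch '[[0.0005,0,-0.0001,0,0,0,0.8],[0,0,0,0,0,0,0.8]]'; python3 -m inch '[[0.0005,0,0,0,0,0,0.8],[0,0,0,0,0,0,0.8]]'; python3 -c "
from h import *
s=telemetry.observe();print(s['position'],s['force'],s['moment'])"
```

```text
clock: 13.85
position: [0.5521, -0.3509, 0.0218]
tool_rot: [3.142, -0.0, 0.128]
force: [-0.2, -1.6, 0.2]
grip_width: 0.0474
finger_force: 26.4
clock: 14.05
position: [0.5525, -0.3509, 0.0218]
tool_rot: [3.142, -0.0, 0.128]
force: [-0.2, -1.9, -0.2]
grip_width: 0.0471
finger_force: 26.4
[ 0.55252165 -0.35088601  0.02181374] [-0.20541444 -1.91390011 -0.1571777 ] [-0.3109254   0.05342491 -0.10001136]
```

```bash
python3 -m inch '[[0.0005,0,0,0,0,0,0.8],[0,0,0,0,0,0,0.8]]'; python3 -c "
from h import *
s=telemetry.observe();print(s['position'],s['force'],s['moment'])"
```

```text
clock: 14.25
position: [0.553, -0.3508, 0.0218]
tool_rot: [-3.142, -0.0, 0.128]
force: [-0.6, -2.2, -0.6]
grip_width: 0.0471
finger_force: 26.4
[ 0.55298471 -0.35077397  0.02177554] [-0.55246052 -2.19048215 -0.5959892 ] [-0.352287    0.03121656 -0.02826686]
```

```bash
python3 -m inch '[[0.0005,0.0003,0,0,0,0,0.8],[0,0,0,0,0,0,0.8]]'; python3 -m inch '[[0.0005,0,0,0,0,0,0.8],[0,0,0,0,0,0,0.8]]'; python3 -c "
from h import *
s=telemetry.observe();print(s['position'],s['force'],s['moment'])"
```

```text
clock: 14.45
position: [0.5531, -0.3508, 0.0217]
tool_rot: [-3.141, 0.001, 0.128]
force: [-4.9, 0.9, 3.1]
grip_width: 0.0474
finger_force: 26.6
clock: 14.65
position: [0.5531, -0.3508, 0.0217]
tool_rot: [-3.141, 0.002, 0.128]
force: [-7.8, 1.1, 4.5]
grip_width: 0.0473
finger_force: 26.8
[ 0.55308098 -0.3508085   0.02169998] [-7.77933546  1.06732287  4.51884574] [ 0.18565237  1.50648759 -0.12421424]
```

```bash
python3 -m inch '[[0.0005,0,0,0,0,0,0.8],[0,0,0,0,0,0,0.8]]'; python3 -c "
from h import *
s=telemetry.observe();print(s['position'],s['force'],s['moment'])"
```

```text
clock: 14.85
position: [0.5531, -0.3508, 0.0217]
tool_rot: [-3.141, 0.002, 0.127]
force: [-10.8, 2.4, 7.4]
grip_width: 0.0473
finger_force: 27.0
[ 0.55308978 -0.35082525  0.02169787] [-10.81849516   2.36012845   7.4058279 ] [ 0.27874202  2.05239727 -0.03634774]
```

```bash
python3 -m inch '[[-0.0005,0,-0.0005,0,0,0,0.8],[-0.0003,0,0,0,0,0,0.8],[0,0,0,0,0,0,0.8]]'; python3 -m inch '[[0,0,0,0,0,0,0.6],[0,0,0,0,0,0,0.4],[0,0,0,0,0,0,0.2],[0,0,0,0,0,0,0.1],[0,0,0,0,0,0,0.1]]'
python3 - <<'E'
from h import *
np.set_printoptions(precision=4,suppress=True)
s=telemetry.observe();print(s['position'],s['force'],s['grip_width'])
save('scene','s3');c=calibration("wrist");save("wrist","w5")
for n in ("mill","mill_tail"):
    for x in landmark_of(n,"wrist")[:1]: print(n,np.round(x["xy"],1),round(x["score"],2),at_z("wrist",x["xy"],.048,c))
a=cv2.resize(cv2.imread('pics/s3.png')[255:335,255:405],(640,341),interpolation=cv2.INTER_CUBIC);b=cv2.imread("pics/w5.png")[:250]
cv2.imwrite('pics/s3z.png',np.vstack([a,b]))
E
```

```text
clock: 15.15
position: [0.5531, -0.3509, 0.0219]
tool_rot: [-3.141, 0.001, 0.128]
force: [-5.2, -0.7, -3.1]
grip_width: 0.0474
finger_force: 26.3
clock: 15.65
position: [0.554, -0.351, 0.0225]
tool_rot: [3.141, -0.001, 0.128]
force: [0.1, 0.2, 0.7]
grip_width: 0.077
finger_force: 0.0
[ 0.554  -0.351   0.0225] [0.0689 0.1888 0.7368] 0.07700406217072699
mill [321.  329.9] 0.77 [ 0.5377 -0.3523  0.048 ]
mill_tail [320.6  41.7] 0.84 [ 0.6462 -0.338   0.048 ]
```

View pics/s3z.png

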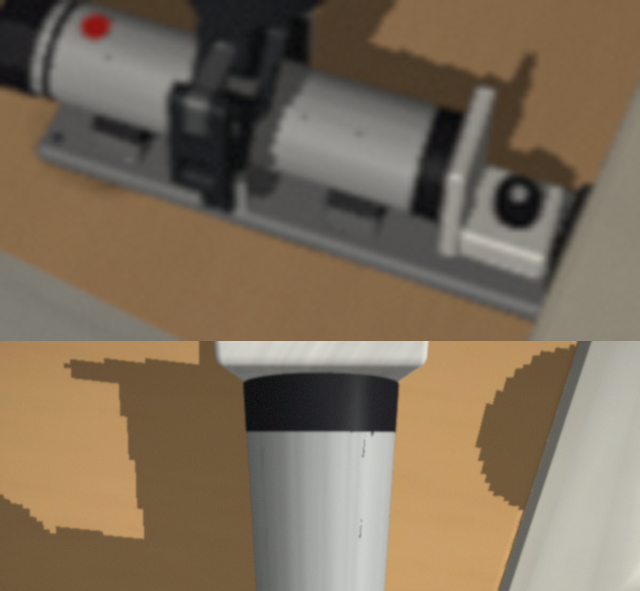

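The tail face sits flush on the plate with no gap in either view, and the fingers are clear. I back straight up.

```bash
python3 -m inch '[[0,0,0,0,0,0,0],[0,0,0,0,0,0,0],[0,0,-0.01,0,0,0,0],[0,0,-0.02,0,0,0,0],[0,0,-0.03,0,0,0,0]]'; python3 -m inch '[[0,0,-0.04,0,0,0,0],[0,0,-0.04,0,0,0,0],[0,0,-0.04,0,0,0,0],[0,0,0,0,0,0,0],[0,0,0,0,0,0,0]]'
python3 - <<'E'
from h import *
np.set_printoptions(precision=4,suppress=True)
c=calibration("wrist");save("wrist","w6"); save("scene","s4")
a=cv2.resize(cv2.imread('pics/s4.png')[255:335,255:405],(640,341),interpolation=cv2.INTER_CUBIC);b=cv2.imread("pics/w6.png")[:250]
cv2.imwrite('pics/s4z.png',np.vstack([a,b]))
E
```

```text
clock: 16.35
position: [0.553, -0.3506, 0.0824]
tool_rot: [-3.14, 0.002, 0.128]
force: [0.2, 0.5, 0.3]
grip_width: 0.0851
finger_force: 0.0
clock: 16.85
position: [0.5539, -0.3512, 0.2037]
tool_rot: [3.14, -0.002, 0.128]
force: [0.1, 0.1, -1.0]
grip_width: 0.0853
finger_force: 0.0
```

View pics/s4z.png

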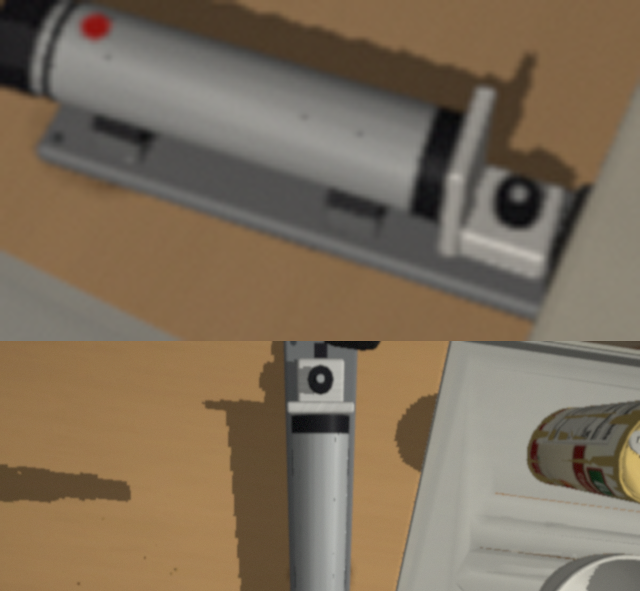

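```bash
python3 -c "
from workcell import bot; print(bot.job_done())"
```

```text
the job is handed in; nothing more can be done
None
```

The mill lies in both saddles with its contact end flush against the stop, let go and handed in. The highest contact force I read was about 11 N, the stop did not visibly move, and I never went near the three bystanders.

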